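# Load two battery packs into a latching desk charger

## Robot

A 6-joint arm with a two-finger parallel gripper is mounted at the origin on the work surface. World frame = base frame: x ahead of the robot, y to its left, z up, the work surface at z = 0. Lengths are in m, angles in rad, forces in N, time in s.
With the tool pointing down it reaches from about 0.3 to 0.775 m from the base axis. Payload 14.6 kg.
Tool frame: the origin (TCP) lies at the very end of the fingers, on their centre line; the grasp point (between the pads) lies 19 mm behind it; x points along the fingers, y is the direction in which the jaws open and shut, and the axes are right-handed (so a half turn about x gives the same grasp; the last joint's range is limited). The gripper opens to 94 mm and grips with 3 to 60 N. Pads are 16 mm wide; open, the fingers measure 119 mm over their backs; the gripper's body (75 mm by 177 mm) begins 78 mm behind the grasp point.
Start: joints at [-1.232, 0.3, 1.521, -0, 1.321, -0.067], TCP at [0.217, -0.505, 0.205] pointing down, gripper open.
Joint ranges: [-3.03, 3.03], [-0.79, 2.21], [0.23, 2.52], [-1.04, 4.18], [0, 3.07], [-2.55, 2.55]. Speed limits (rad/s): [2.22, 2.22, 2.57, 3.14, 3.14, 3.14].

## Interface

Orientations are given as [roll, pitch, yaw] about the fixed x, y, z axes, in that order (R = Rz(yaw) Ry(pitch) Rx(roll)).
In Python, from station import ctrl, viewer, hand_in gives the robot as it stands. The module is installed in compiled form; this text tells all that it offers.
- The arm moves only by the tool play_rows, never from a script. Its argument "deltas" is a list that holds one entry, the list of rows, each a list of 7 numbers: the shift along the tool's x, y, z in mm, then the turn, a rotation vector about the tool's x, y, z in rad, then the finger opening in mm, from 0 to 94. In form: [[[dx, dy, dz, ax, ay, az, gripper], ...]]. A call has 1 to 10 rows; each row shifts and turns the commanded pose from where the row before left it, along the tool's axes as they then stand; what a row does not reach is not made up. A row lasts 1/10 s, in which the tool goes at most 50 mm and 8.59 degrees, less where a joint would pass 70% of its speed; a pose out of reach is approached as far as the arm can. A call with a gripper value outside its range is refused whole. The fingers move at their own pace and stop on an object; "grip_force" is the grip in N (left out, the last holds). Time passes only in rows, so rows that do not move let the fingers close. It gives the time, the measured TCP pose, the force and the opening at its end, in the units of the state.
- ctrl.get_obs(): the state, without advancing time (a new reading comes with each control period).
- viewer.camera(name): name is "scene" or "top" or "wrist"; returns a dict with "img" (420x560x3 uint8, red, green, blue), "fx", "fy", "cx", "cy" (pixels), "rvec" (rotation vector, rad) and "tvec" (3), from world to camera coordinates, as OpenCV has them. Camera axes: x right, y down, z forward; pixel columns grow to the right and rows downward; lengths in m; the calibration is good to about 2 mm. A picture is of the moment at which its call begins. There is no depth.
- hand_in(): hands the job in, once; it reports no verdict.
The state is a dict: "time_s": time; "qpos": joint angles; "joint_vel": joint speeds; "tau": joint torques, N m; "ee_pos": TCP position; "eef_rot": TCP orientation; "force": force on the tool from outside, world axes, zero at the start; "moment": the same for the moment, N m; "grip_width": finger opening in m.
Only numpy, scipy, OpenCV 4.12 (cv2) and the standard library are available. Lean on these libraries where they do the work, as an engineer would, in place of code of your own. Each camera call takes 0.05 s, during which the arm holds its last target.

## Task

Put the two battery packs that stand on the bench on charge, one in each of the two empty bays of the sloping charger: press the bay's thumb latch open, slide the pack in square to the sloping face, foot first, and push it fully home so that the latch snaps shut over its shoulder. Leave the pack that is already charging latched in its bay, and do not disturb the other things on the bench.

Things in the scene. Friction and masses are not known exactly. Their poses are not given: they have to be found in the camera images.
- pack_1_center (a point): Battery pack standing upright on the bench, 92 mm tall, 32 thick (its y): black lower body 64 wide (its x) and 46 high; on it, centred, a grey ribbed grip 44 wide, so a flat 10 mm shoulder at either end. 0.22 to 0.34 kg. Half a turn about z makes no difference. Point: its centre, 46 mm above the foot; z: foot to top. Grip it across the 32 mm on the grey part, 24 mm above the centre.
- pack_2_center (a point): A second pack, the same in every way, also standing upright on the bench. Point: its centre, as for pack 1.
- pack_3_center (a point): A third pack, the same in every way, already charging: home in well c under its shut latch, its top 135 mm above the bench. Leave it alone. Point: its centre.
- charger: Desk charger: black base plate 10 mm high, 316 mm wide, carrying three identical grey wedge modules (98 mm wide, at 102 mm spacing, in any order left to right), each with one well and one latch. Their top faces slope at 30 degrees, rising away from the robot side; front walls 50 mm high over the bench, backs 105. Nothing stands proud of a face but the latch. Origin: on the bench, mid-base; y: along the row.
- well_a: Empty well, sunk 40 mm square into its module's sloping face. Origin: middle of its floor. x: up the slope, away from the robot; y: level, along the row; z: straight out of the face (30 degrees off vertical, leaning to the robot), the line a pack goes in by. Opening 68 (x) by 36 mm (y), 2 mm play round a pack, bevelled mouth 5 mm wide, 10 deep. A pack is home with its foot on the floor, centre at z = 46 mm.
- well_b: Another well, the same as well a, also empty.
- well_c: The third well, the same, occupied by pack 3.
- latch_a (a joint): Black latch at the front (low) end of well a, on a level pin along y at x -41, z 14 mm of the well. 0 = shut: its hook reaches 6 mm over the end of a pack's place, 49 mm above the floor, and no pack passes. 0.35 rad = open: hook clear of the well, its heel 8 mm up from the floor. An over-centre spring (middle 0.175) holds it at either end. Pressing a pack down on the heel (about 6 N) snaps it shut over the shoulder.
- latch_b (a joint): Latch of well b, the same as latch a.
- latch_c (a joint): Latch of well c, the same; shut over pack 3. Leave it shut.
- latch_a_tab (a point): Point on top of latch a's thumb tab (38 mm long towards the robot, 22 wide, 5 thick, nearly level), mid-width, 9 mm from its free end; 68 mm above the bench, 20 mm in front of the module's front wall. Moves with the latch. Pressing it straight down with about 3 N opens the latch: from shut to open it goes about 18 mm down and 8 mm towards the robot side.
- latch_b_tab (a point): The same point on the thumb tab of latch b.
- latch_c_tab (a point): The same point on the thumb tab of latch c; not to be pressed.
- payload_center (a point): Bystander: green open-framed electronics stack, a standing cylinder 66 mm across and 112 mm tall. Point: its centre.
- mouse_center (a point): Bystander: black computer mouse, 105 x 60 x 35 mm. Point: its centre.
- screwdriver_grip (a point): Bystander: screwdriver lying on the bench, about 0.2 m long. Point: middle of its handle.

How it is judged:
On the way, in this order (a step that is already met when the one before it is completed fails the run):
1. the latch of an empty bay has been pressed open (value of joint any of latch_a, latch_b above 0.3 rad), for 0.1 s.
2. one pack is home in an empty bay with the latch shut over it (((x of pack_1_center in the frame of well_a between -0.006 and 0.006 m and y of pack_1_center in the frame of well_a between -0.006 and 0.006 m and z of pack_1_center in the frame of well_a between 0.042 and 0.0485 m and angle between the z axis of pack_1_center and the z axis of well_a, either way round below 0.08 rad and value of joint latch_a below 0.06 rad) or (x of pack_1_center in the frame of well_b between -0.006 and 0.006 m and y of pack_1_center in the frame of well_b between -0.006 and 0.006 m and z of pack_1_center in the frame of well_b between 0.042 and 0.0485 m and angle between the z axis of pack_1_center and the z axis of well_b, either way round below 0.08 rad and value of joint latch_b below 0.06 rad) or (x of pack_2_center in the frame of well_a between -0.006 and 0.006 m and y of pack_2_center in the frame of well_a between -0.006 and 0.006 m and z of pack_2_center in the frame of well_a between 0.042 and 0.0485 m and angle between the z axis of pack_2_center and the z axis of well_a, either way round below 0.08 rad and value of joint latch_a below 0.06 rad) or (x of pack_2_center in the frame of well_b between -0.006 and 0.006 m and y of pack_2_center in the frame of well_b between -0.006 and 0.006 m and z of pack_2_center in the frame of well_b between 0.042 and 0.0485 m and angle between the z axis of pack_2_center and the z axis of well_b, either way round below 0.08 rad and value of joint latch_b below 0.06 rad))), for 0.1 s.
At the end, for the whole second after the job is handed in: Packs 1 and 2 stand home in wells a and b, one in each, either way about: centre 42 to 48.5 mm above the well's floor and within 6 mm of its axis, square to it within 0.08 rad, with both latches shut (below 0.06 rad). Pack 3 is still home in well c in the same sense, under its shut latch ((((x of pack_1_center in the frame of well_a between -0.006 and 0.006 m and y of pack_1_center in the frame of well_a between -0.006 and 0.006 m and z of pack_1_center in the frame of well_a between 0.042 and 0.0485 m and angle between the z axis of pack_1_center and the z axis of well_a, either way round below 0.08 rad and value of joint latch_a below 0.06 rad) and (x of pack_2_center in the frame of well_b between -0.006 and 0.006 m and y of pack_2_center in the frame of well_b between -0.006 and 0.006 m and z of pack_2_center in the frame of well_b between 0.042 and 0.0485 m and angle between the z axis of pack_2_center and the z axis of well_b, either way round below 0.08 rad and value of joint latch_b below 0.06 rad)) or ((x of pack_1_center in the frame of well_b between -0.006 and 0.006 m and y of pack_1_center in the frame of well_b between -0.006 and 0.006 m and z of pack_1_center in the frame of well_b between 0.042 and 0.0485 m and angle between the z axis of pack_1_center and the z axis of well_b, either way round below 0.08 rad and value of joint latch_b below 0.06 rad) and (x of pack_2_center in the frame of well_a between -0.006 and 0.006 m and y of pack_2_center in the frame of well_a between -0.006 and 0.006 m and z of pack_2_center in the frame of well_a between 0.042 and 0.0485 m and angle between the z axis of pack_2_center and the z axis of well_a, either way round below 0.08 rad and value of joint latch_a below 0.06 rad))) and x of pack_3_center in the frame of well_c between -0.006 and 0.006 m and y of pack_3_center in the frame of well_c between -0.006 and 0.006 m and z of pack_3_center in the frame of well_c between 0.042 and 0.0485 m and angle between the z axis of pack_3_center and the z axis of well_c, either way round below 0.08 rad and value of joint latch_c below 0.06 rad); the robot touches nothing.
It fails at once if the pack already on charge was let out of its latch (latch c opened past 0.15 rad) (value of joint latch_c above 0.15 rad).
It fails at once if a bystander was shifted more than 20 mm (distance of any of payload_center, mouse_center, screwdriver_grip from where it was at the start of the episode above 0.02 m).
It also fails if it takes over 67 s, if anything falls off the work surface, if the arm or the gripper's body presses on something with over 40 N, if the wrist force passes 120 N, or if a joint passes its speed limit or range.

## Working session

There is one attempt and no reset: what is moved stays moved. The work goes in short steps, Python scripts to look and compute and a tool call to move; the robot and the scene stay as the last step left them, time stands still between calls to the robot, and variables do not carry over. Pictures are saved under pics/ and viewed, and the job is handed in when it is done.

Besides the shell and the picture viewer there is one more tool, called after "Request:" by a JSON object that holds its "method" and its "body", one argument or row to a line. play_rows: Moves the arm, as the interface text tells. Its arguments: {"type":"object","properties":{"deltas":{"type":"array","items":{"type":"array","items":{"type":"array","items":{"type":"number"}}}},"grip_force":{"type":"number"}},"required":["deltas"]}

```bash
mkdir -p pics; ls
cat > h.py <<'E'
import numpy as np, cv2
from scipy.spatial.transform import Rotation as R
from station import ctrl, viewer
def cam(n,save=None):
    c=viewer.camera(n)
    if save: cv2.imwrite('pics/'+save+'.png',c['img'][:,:,::-1])
    c['R']=cv2.Rodrigues(np.array(c['rvec'],float))[0]; c['t']=np.array(c['tvec'],float).ravel()
    return c
def ray(c,u,v):
    d=c['R'].T@np.array([(u-c['cx'])/c['fx'],(v-c['cy'])/c['fy'],1.]); return -c['R'].T@c['t'],d
def onz(c,u,v,z):
    o,d=ray(c,u,v); return o+d*(z-o[2])/d[2]
def proj(c,p):
    q=c['R']@np.array(p)+c['t']; return np.array([c['fx']*q[0]/q[2]+c['cx'],c['fy']*q[1]/q[2]+c['cy']])
E
python3 - <<'E'
from h import *
for n in ['scene','top','wrist']:
    c=cam(n,n+'0'); print(n,c['fx'],c['cx'],c['cy'],-c['R'].T@c['t'],c['R'][2])
print(ctrl.get_obs())
E
```

```text
pics
scene 502.243556869125 279.7860761190303 216.56253866693396 [ 0.97117967 -0.46766963  1.07597544] [-0.39491875  0.38876586 -0.83240632]
top 523.005688981044 278.39441739952446 208.9592989929756 [ 3.72470642e-01 -3.10745954e-04  1.56956079e+00] [ 0.10372494 -0.01020755 -0.99455364]
wrist 342.0147620391515 280.7498365024759 204.4445892118591 [ 0.28122674 -0.47826984  0.38432397] [-0.22249558 -0.09292213 -0.97049534]
{'time_s': 0.15, 'qpos': array([-1.23160284e+00,  3.00315260e-01,  1.52143850e+00,  3.55920282e-05,
        1.32072516e+00, -6.66215066e-02]), 'joint_vel': array([ 1.69317106e-04, -3.08094207e-03, -2.11517656e-03,  1.26157035e-04,
        1.14914628e-03, -8.28099267e-05]), 'tau': array([-1.79034188e-03, -5.31961620e+01, -3.52820778e+01,  7.07512116e-02,
        2.35854863e-02, -8.18029685e-05]), 'ee_pos': array([ 0.21704828, -0.50513616,  0.20503214]), 'eef_rot': array([-1.6762999 ,  1.56990939,  1.87109892]), 'force': array([ 0.48571602, -0.48629105, -0.4325039 ]), 'moment': array([ 0.02726108,  0.0057947 , -0.01948612]), 'grip_width': 0.09401183461470353}
```

View pics/scene0.png

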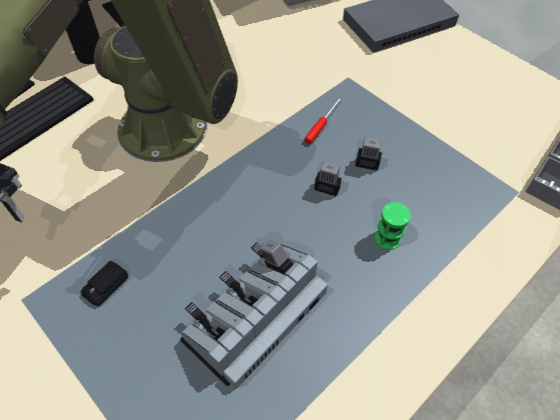

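View pics/top0.png

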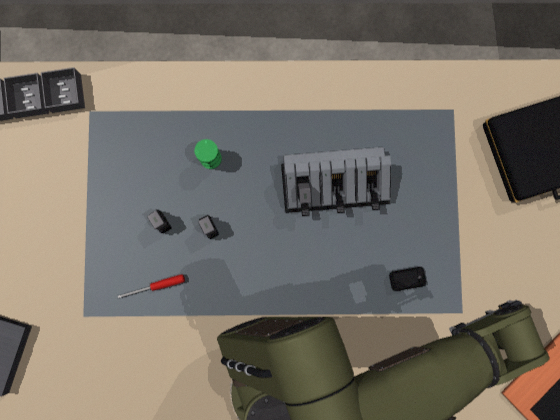

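View pics/wrist0.png

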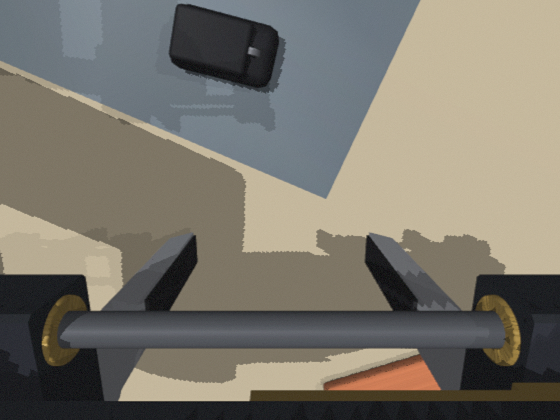

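The scene shows the charger (scene ~255,310; top ~337,180), with the occupied bay at +y (top left, ~305,195). The free packs are at top (160,221) and (208,227). I'll zoom in on these next.

Run:
```python
import cv2,numpy as np
t=cv2.imread('pics/top0.png'); s=cv2.imread('pics/scene0.png')
cv2.imwrite('pics/z1.png',cv2.resize(t[140:220,275:400],None,fx=6,fy=6,interpolation=cv2.INTER_CUBIC))
cv2.imwrite('pics/z2.png',cv2.resize(t[200:250,140:230],None,fx=8,fy=8,interpolation=cv2.INTER_CUBIC))
cv2.imwrite('pics/z3.png',cv2.resize(s[230:385,170:335],None,fx=3.8,fy=3.8,interpolation=cv2.INTER_CUBIC))
cv2.imwrite('pics/z4.png',cv2.resize(s[130:200,305:395],None,fx=8,fy=8,interpolation=cv2.INTER_CUBIC))
```

```text
(no output)
```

View pics/z1.png

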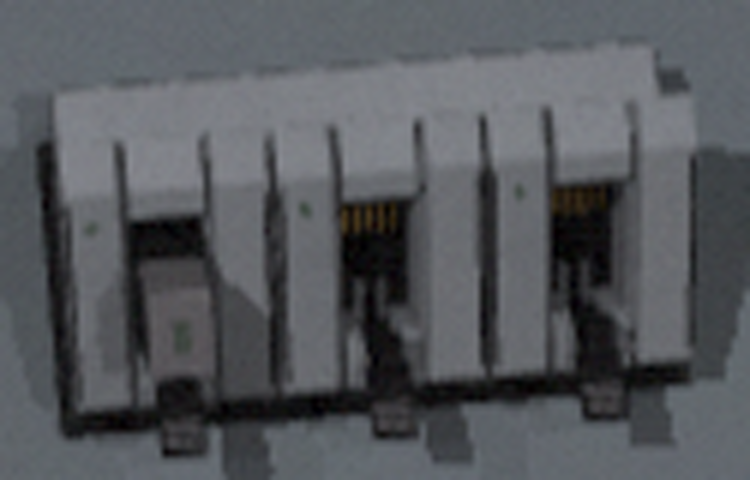

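View pics/z2.png

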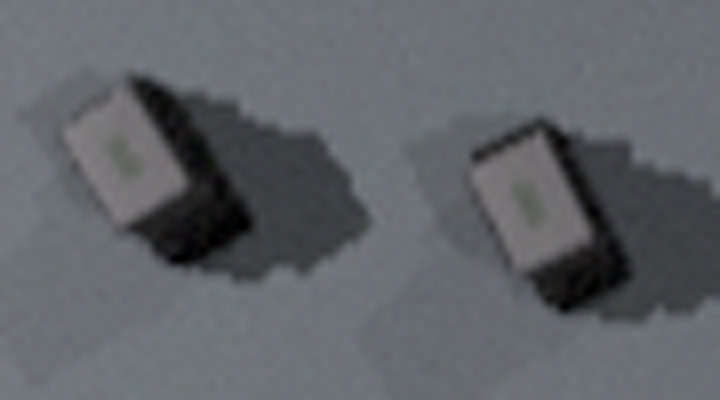

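View pics/z3.png

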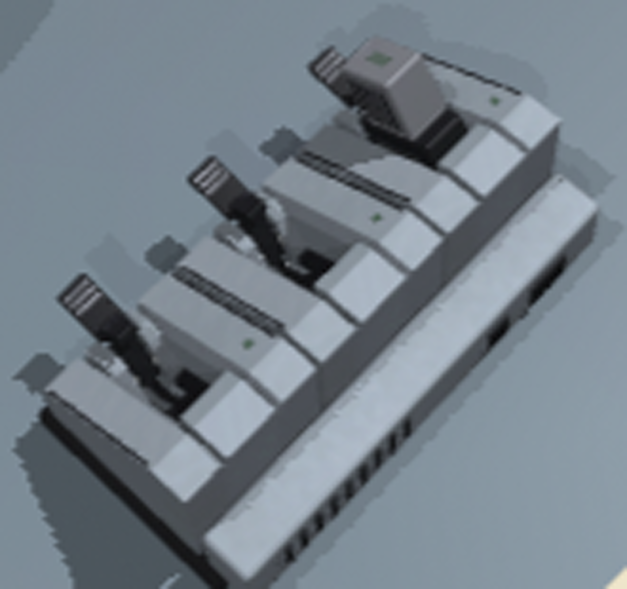

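View pics/z4.png

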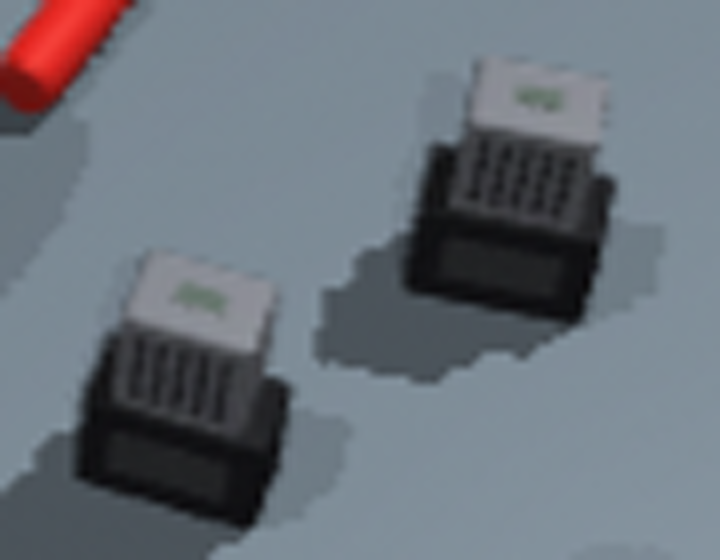

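Run:
```python
from h import *
T=cam('top');S=cam('scene')
z1=lambda x,y:((x+.5)/6-.5+275,(y+.5)/6-.5+140)
z2=lambda x,y:((x+.5)/8-.5+140,(y+.5)/8-.5+200)
z3=lambda x,y:((x+.5)/3.8-.5+170,(y+.5)/3.8-.5+230)
z4=lambda x,y:((x+.5)/8-.5+305,(y+.5)/8-.5+130)
for t,s in [((183,440),(325,68)),((397,417),(210,177)),((605,398),(80,293))]:
    print('tab',onz(T,*z1(*t),.068).round(4),onz(S,*z3(*s),.068).round(4))
for t,s in [([(124,80),(62,130),(128,232),(192,182)],[(484,60),(608,72),(590,150),(467,130)]),([(541,122),(470,170),(527,272),(595,238)],[(152,250),(277,290),(258,352),(127,318)])]:
    a=np.array([onz(T,*z2(*p),.092) for p in t]); b=np.array([onz(S,*z4(*p),.092) for p in s])
    for q in (a,b):
        e=[np.linalg.norm(q[i]-q[(i+1)%4]) for i in range(4)]
        d=[np.degrees(np.arctan2(*(q[(i+1)%4]-q[i])[[1,0]])) for i in range(4)]
        print(q.mean(0).round(4),np.round(e,3),np.round(d,0))
# back upper/ base corners
for p in [(55,90),(650,48),(70,410),(690,365)]: print(onz(T,*z1(*p),.105 if p[1]<100 else .05).round(4))
```

```text
tab [ 0.517  -0.0926  0.068 ] [ 0.5167 -0.0978  0.068 ]
tab [ 0.5272 -0.1959  0.068 ] [ 0.5257 -0.1965  0.068 ]
tab [ 0.5356 -0.2965  0.068 ] [ 0.5317 -0.297   0.068 ]
[0.5007 0.3328 0.092 ] [0.028 0.043 0.028 0.044] [ 129. -147.  -52.   34.]
[0.4987 0.3286 0.092 ] [0.041 0.035 0.04  0.032] [  40.  -59. -145.  121.]
[0.4837 0.1891 0.092 ] [0.03  0.042 0.027 0.046] [ 124. -151.  -64.   25.]
[0.4822 0.1871 0.092 ] [0.042 0.026 0.042 0.029] [  24.  -60. -151.  118.]
[ 0.6807 -0.032   0.105 ]
[ 0.699  -0.3155  0.105 ]
[ 0.5338 -0.0389  0.05  ]
[ 0.5535 -0.3422  0.05  ]
```

```bash
cat >> h.py <<'E'
def pose(o=None):
    o=o or ctrl.get_obs(); return np.array(o['ee_pos']),R.from_euler('xyz',o['eef_rot'])
def toolR(x,y):
    x=np.array(x,float);x/=np.linalg.norm(x);y=np.array(y,float);y-=x*(x@y);y/=np.linalg.norm(y)
    return R.from_matrix(np.stack([x,y,np.cross(x,y)],1))
def plan(wps,grip,start=None,step=45,ang=.14):
    """wps: list of (p,R) ; prints rows"""
    p,r=start or pose(); rows=[]
    for q in wps:
        P,Q=np.array(q[0],float),q[1]; 
        n=max(1,int(np.ceil(np.linalg.norm(P-p)*1000/step)),int(np.ceil((r.inv()*Q).magnitude()/ang)))
        p0,r0=p,r; dr=(r0.inv()*Q).as_rotvec()
        for i in range(1,n+1):
            pt=p0+(P-p0)*i/n; rt=r0*R.from_rotvec(dr*i/n)
            d=np.round(r.inv().apply(pt-p)*1000,1 if n==1 else 0); a=np.round((r.inv()*rt).as_rotvec(),3)
            rows.append(list(d)+list(a)+[grip]); p=p+r.apply(d/1000); r=r*R.from_rotvec(a)
    for i in range(0,len(rows),10): print('['+',\n'.join('['+','.join('%g'%v for v in x)+']' for x in rows[i:i+10])+']')
    print('end',p.round(4),r.as_matrix()[:,0].round(3),r.as_matrix()[:,1].round(3)); return p,r
def cyaw(yaw): return np.array([np.cos(yaw),np.sin(yaw),0]),np.array([-np.sin(yaw),np.cos(yaw),0])
E
python3 - <<'E'
from h import *
p,r=pose();print(r.as_matrix().round(3))
cx,cy=cyaw(.075)
c=cam('wrist');C=-c['R'].T@c['t'];print('cam in tool',r.inv().apply(C-p).round(4)); print((c['R']@r.as_matrix()).round(3))
sgn=np.sign(r.as_matrix()[:,1]@cy); print(sgn)
Q=toolR([0,0,-1],sgn*cy)
plan([([.47,-.25,.26],Q)],0)
E
```

```text
[[-0.     0.395 -0.919]
 [ 0.001 -0.919 -0.395]
 [-1.    -0.001 -0.   ]]
cam in tool [-0.1794  0.0005 -0.0696]
[[ 0.001  1.     0.   ]
 [-0.241  0.     0.97 ]
 [ 0.97  -0.001  0.241]]
-1.0
[[-6,-15,-37,0.037,0,0,0],
[-6,-16,-36,0.037,0,0,0],
[-6,-18,-36,0.036,0,0,0],
[-6,-19,-35,0.037,0,0,0],
[-6,-20,-35,0.037,0,0,0],
[-6,-22,-33,0.037,0,0,0],
[-7,-22,-33,0.036,0,0,0],
[-6,-24,-32,0.037,0,0,0],
[-6,-25,-31,0.037,0,0,0]]
end [ 0.4697 -0.2504  0.2603] [-0.  0. -1.] [ 0.075 -0.997 -0.   ]
```

Request:
{"method": "play_rows", "body": {
  "deltas": [
    [[-6,-15,-37,0.037,0,0,0],[-6,-16,-36,0.037,0,0,0],[-6,-18,-36,0.036,0,0,0],[-6,-19,-35,0.037,0,0,0],[-6,-20,-35,0.037,0,0,0],[-6,-22,-33,0.037,0,0,0],[-7,-22,-33,0.036,0,0,0],[-6,-24,-32,0.037,0,0,0],[-6,-25,-31,0.037,0,0,0]]
  ],
  "grip_force": 50
}}

```text
time_s: 1.2
ee_pos: [0.4706, -0.249, 0.2608]
eef_rot: [2.638, 1.571, -0.431]
force: [-0.1, 0.4, 0.8]
grip_width: 0.0255
```

Run:
```python
from h import *
c=cam('wrist','w1'); np.savez('w1.npz',**{k:c[k] for k in('img','fx','fy','cx','cy','R','t')})
o=ctrl.get_obs();print(o['time_s'],pose()[0],pose()[1].as_matrix().round(3)[:,:2].T,o['qpos'].round(3),o['force'],o['joint_vel'].round(3))
```

```text
1.25 [ 0.47373965 -0.24575955  0.26163549] [[ 0.002  0.    -1.   ]
 [ 0.074 -0.997 -0.   ]] [-5.480e-01  2.250e-01  1.485e+00  1.000e-03  1.430e+00  9.490e-01] [2.73095076 2.71095755 0.40442141] [-0.084 -0.017  0.037 -0.007 -0.03  -0.196]
```

View pics/w1.png

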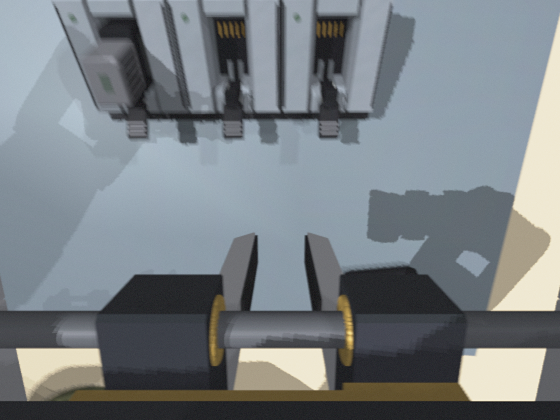

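Run:
```python
from h import *
c=cam('wrist','w2'); np.savez('w2.npz',**{k:c[k] for k in('img','fx','fy','cx','cy','R','t')})
o=ctrl.get_obs();print(o['time_s'],pose()[0],o['joint_vel'].round(3))
im=c['img'][:,:,::-1]
cv2.imwrite('pics/w2z.png',cv2.resize(im[0:145,50:410],None,fx=2.2,fy=4,interpolation=cv2.INTER_CUBIC))
```

```text
1.3 [ 0.47207009 -0.24764523  0.26104406] [-0.078 -0.012  0.041 -0.015 -0.014 -0.112]
```

View pics/w2z.png

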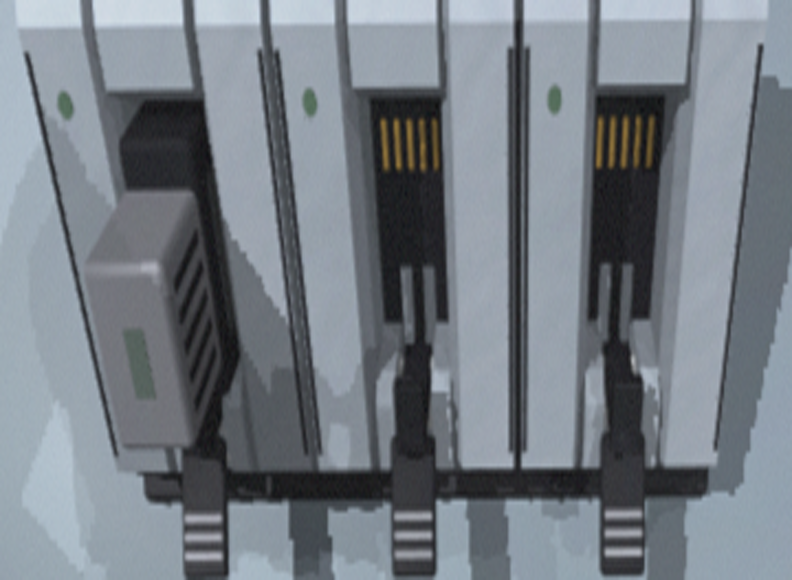

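Run:
```python
from h import *
c=dict(np.load('w2.npz'))
z=lambda x,y:((x+.5)/2.2-.5+50,(y+.5)/4-.5)
W=lambda x,y,h:onz(c,*z(x,y),h)
ends=[W(206,576,.068),W(413.5,573,.068),W(622,573,.068)]
for e in ends: print('end',e.round(4))
d=ends[0]-ends[2]; print('yaw tabs',np.arctan2(-d[0],d[1]))
f=[W(118,469,.05),W(319,469,.05),W(523,468,.05),W(716,467,.05)]
for e in f: print('front',e.round(4))
d=f[0]-f[3]; print('yaw front',np.arctan2(-d[0],d[1]))
b=[W(20,22,.105),W(768,24,.105)]
for e in b: print('back',e.round(4))
d=b[0]-b[1]; print('yaw back',np.arctan2(-d[0],d[1]),np.linalg.norm(d))
print('junction top',W(519,22,.105))
# shoulder contacts: well side walls floor level
for p in [(372,98),(441,98),(596,98),(664,98)]: print('floor upper end?',W(*p,.0443+.034*.5).round(4))
```

```text
end [ 0.5074 -0.0948  0.068 ]
end [ 0.5157 -0.1961  0.068 ]
end [ 0.5232 -0.2978  0.068 ]
yaw tabs 0.07730303334561354
front [ 0.5319 -0.0441  0.05  ]
front [ 0.5393 -0.1452  0.05  ]
front [ 0.5471 -0.2477  0.05  ]
front [ 0.5545 -0.3445  0.05  ]
yaw front 0.07502014767143432
back [ 0.6271 -0.0373  0.105 ]
back [ 0.6485 -0.3376  0.105 ]
yaw back 0.07133134751689113 0.3010880425635976
junction top [ 0.64167108 -0.2377363   0.105     ]
floor upper end? [ 0.6323 -0.1711  0.0613]
floor upper end? [ 0.6346 -0.2028  0.0613]
floor upper end? [ 0.6398 -0.2739  0.0613]
floor upper end? [ 0.6421 -0.3051  0.0613]
```

Run:
```python
from h import *
c=dict(np.load('w2.npz'))
iz=lambda u:((u[0]-50+.5)*2.2-.5,(u[1]+.5)*4-.5)
cx,cy=cyaw(.075)
for ox in (.6113,.6130,.6148):
  o=np.array([ox,-.1888,.0443]); ez=-.5*cx+np.array([0,0,.866]); ex=.866*cx+np.array([0,0,.5])
  print(ox)
  for n,(x,y,zz) in dict(floorU_L=(34,18,0),floorU_R=(34,-18,0),mouthU_L=(39,23,40),mouthU_R=(39,-23,40),bevU_L=(34,18,30),backL=(52,0,40),lowmouth=(-39,23,40),frontedge=(-58,0,40)).items():
    print(n,np.round(iz(proj(c,o+ex*x/1e3+cy*y/1e3+ez*zz/1e3))))
# pack3 top centre and corners for well c
for ox in (.6113,.6148):
  o=np.array([ox,-.1888,.0443])+.102*cy
  print([np.round(iz(proj(c,o+ex*x/1e3+cy*y/1e3+ez*.092))) for x,y in((22,16),(22,-16),(-22,16),(-22,-16))])
```

```text
0.6113
floorU_L [367.  67.]
floorU_R [446.  66.]
mouthU_L [340.  95.]
mouthU_R [451.  94.]
bevU_L [358. 105.]
backL [392.  31.]
lowmouth [365. 412.]
frontedge [416. 475.]
0.613
floorU_L [367.  59.]
floorU_R [446.  59.]
mouthU_L [340.  87.]
mouthU_R [451.  86.]
bevU_L [358.  97.]
backL [392.  22.]
lowmouth [366. 405.]
frontedge [416. 469.]
0.6148
floorU_L [367.  52.]
floorU_R [446.  51.]
mouthU_L [340.  78.]
mouthU_R [452.  77.]
bevU_L [358.  88.]
backL [393.  13.]
lowmouth [366. 398.]
frontedge [416. 462.]
[array([ 76., 261.]), array([160., 261.]), array([118., 452.]), array([194., 451.])]
[array([ 76., 243.]), array([160., 243.]), array([117., 436.]), array([193., 436.])]
```

Run:
```python
from h import *
cx,cy=cyaw(.075); Q=toolR([0,0,-1],-cy)
print(pose()[0],ctrl.get_obs()['time_s'])
s=plan([([.531,-.2971,.085],Q)],0)
s=plan([([.531,-.2971,.058],Q)],0,s,step=9)
```

```text
[ 0.47207009 -0.24764523  0.26104406] 1.3
[[35,11,-11,0.001,-0,-0,0],
[35,11,-11,0,-0,-0,0],
[36,10,-11,0.001,-0.001,-0,0],
[35,11,-11,0,0,-0,0],
[35,11,-11,0.001,-0,-0,0]]
end [ 0.5312 -0.2973  0.0851] [ 0. -0. -1.] [ 0.074 -0.997  0.   ]
[[7,-0,0,-0,-0,-0,0],
[7,-0,0,-0,-0,-0,0],
[6,-0,0,-0,-0,-0,0],
[7,-0,0,-0,-0,-0,0]]
end [ 0.5312 -0.2973  0.0581] [ 0. -0. -1.] [ 0.074 -0.997  0.   ]
```

Request:
{"method": "play_rows", "body": {
  "deltas": [
    [[35,11,-11,0,0,0,0],[35,11,-11,0,0,0,0],[35,10,-11,0,0,0,0],[35,11,-11,0,0,0,0],[35,11,-11,0,0,0,0],[0,0,0,0,0,0,0],[0,0,0,0,0,0,0]]
  ]
}}

```text
time_s: 2.0
ee_pos: [0.5281, -0.3004, 0.0858]
eef_rot: [-0.614, 1.57, 2.602]
force: [-1.0, 0.0, 1.5]
grip_width: 0.0004
```

Request:
{"method": "play_rows", "body": {
  "deltas": [
    [[7,-3,-3,0,0,0,0],[7,0,0,0,0,0,0],[7,0,0,0,0,0,0],[7,0,0,0,0,0,0],[0,0,0,0,0,0,0]]
  ]
}}

```text
time_s: 2.5
ee_pos: [0.5309, -0.2966, 0.0564]
eef_rot: [-0.679, 1.569, 2.538]
force: [-0.5, 0.6, -0.1]
grip_width: 0.0009
```

Run:
```python
from h import *
c=cam('wrist','w3'); s=cam('scene','s3')
cv2.imwrite('pics/s3z.png',cv2.resize(s['img'][230:385,170:335,::-1],None,fx=3.8,fy=3.8,interpolation=cv2.INTER_CUBIC))
o=ctrl.get_obs();print(o['time_s'],o['force'],pose()[0])
```

```text
2.6 [ 0.68256488 -0.05511219  0.54042406] [ 0.53130622 -0.29692432  0.05736606]
```

View pics/w3.png

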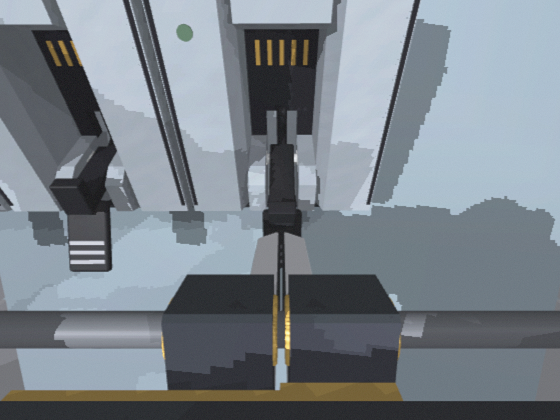

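View pics/s3z.png

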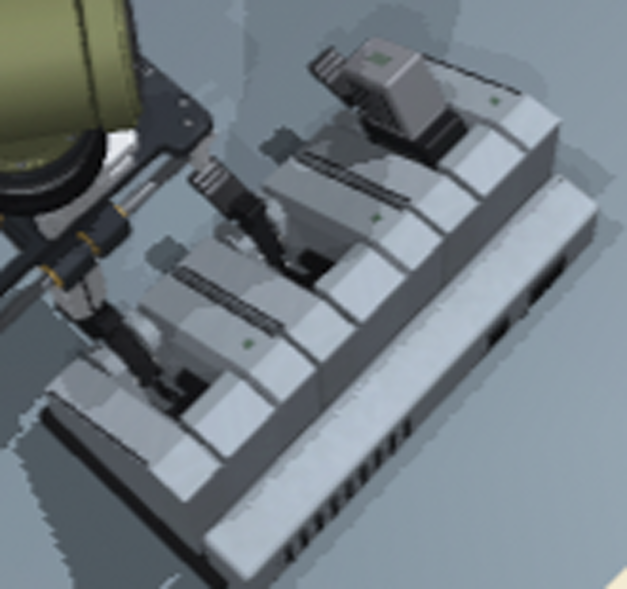

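The closed fingertips sit on the tab (wrist ~280,235) with no residual force, so the latch has probably snapped over. I'll lift off, move across to the middle tab and look.

Request:
{"method": "play_rows", "body": {
  "deltas": [
    [[-20,0,0,0,0,0,0],[-20,0,0,0,0,0,0],[0,-34,0,0,0,0,0],[0,-34,0,0,0,0,0],[0,-34,0,0,0,0,0],[8,0,0,0,0,0,0]]
  ]
}}

```text
time_s: 3.2
ee_pos: [0.5242, -0.1924, 0.0907]
eef_rot: [2.861, 1.569, -0.203]
force: [0.9, -0.0, -0.5]
grip_width: 0.0002
```

Run:
```python
from h import *
c=cam('wrist','w4')
o=ctrl.get_obs();print(o['time_s'],o['force'],pose()[0])
```

```text
3.25 [-0.04625628 -0.11284591 -1.35397703] [ 0.52366559 -0.19383     0.08887285]
```

View pics/w4.png

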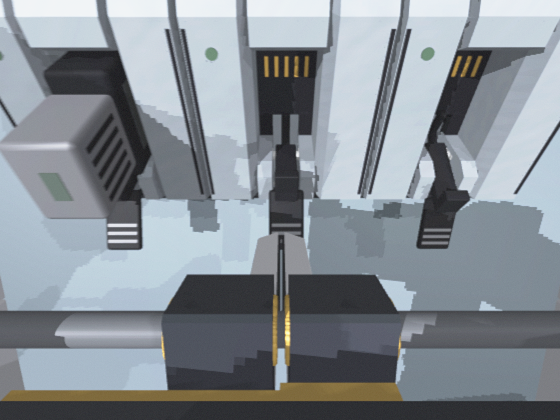

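The right latch is now open: its tab at (435,235) is tilted and its heel has risen in the well. Pressing the middle one.

Request:
{"method": "play_rows", "body": {
  "deltas": [
    [[8,1,0,0,0,0,0],[8,0,0,0,0,0,0],[8,0,0,0,0,0,0],[8,0,0,0,0,0,0],[0,0,0,0,0,0,0],[-20,0,0,0,0,0,94],[-40,0,0,0,0,0,94],[-45,0,0,0,0,0,94],[-45,0,0,0,0,0,94]]
  ]
}}

```text
time_s: 4.15
ee_pos: [0.5235, -0.1962, 0.2092]
eef_rot: [-0.931, 1.571, 2.285]
force: [-0.1, 0.1, 0.0]
grip_width: 0.0292
```

Run:
```python
from h import *
c=cam('wrist','w5');np.savez('w5.npz',**{k:c[k] for k in('img','fx','fy','cx','cy','R','t')})
o=ctrl.get_obs();print(o['time_s'],o['force'],pose()[0],o['qpos'].round(2))
cx,cy=cyaw(.075)
# pack B: long axis ~27deg; thickness direction = long+90
for a in (27,207):
    l=np.radians(a); y=np.array([-np.sin(l),np.cos(l),0]); Q=toolR([0,0,-1],y); print(a,(pose()[1].inv()*Q).as_rotvec())
l=np.radians(207); Q=toolR([0,0,-1],[-np.sin(l),np.cos(l),0])
plan([([.45,.17,.25],Q)],94)
```

```text
4.2 [ 0.83322889 -0.1025517   7.15305901] [ 0.52573712 -0.19715608  0.21729633] [-0.42  0.31  1.48  0.    1.34  1.07]
27 [ 2.7450746  -0.00937834  0.01132218]
207 [-0.39648055 -0.00814067 -0.00674304]
[[-4,-41,5,-0.044,-0.001,-0.001,94],
[-4,-42,4,-0.044,-0.001,-0,94],
[-4,-41,1,-0.044,-0.001,-0.001,94],
[-3,-42,0,-0.044,-0.001,-0.001,94],
[-4,-42,-2,-0.044,-0.001,-0.001,94],
[-4,-41,-3,-0.044,-0,-0,94],
[-4,-41,-6,-0.044,-0.001,-0.001,94],
[-3,-41,-8,-0.044,-0.001,-0.001,94],
[-4,-41,-9,-0.044,-0.001,-0.001,94]]
end [0.4501 0.1701 0.2501] [-0.  0. -1.] [ 0.454 -0.891 -0.   ]
```

View pics/w5.png

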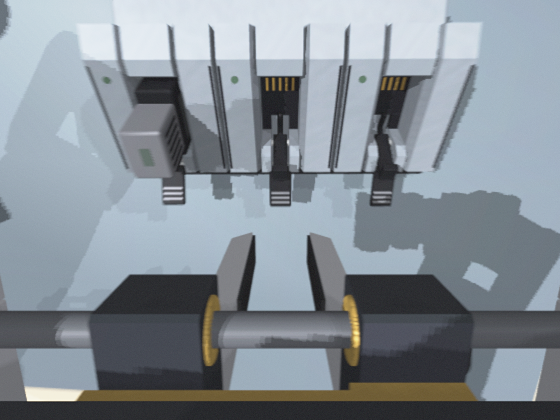

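Run:
```python
import cv2
im=cv2.imread('pics/w5.png'); cv2.imwrite('pics/w5z.png',cv2.resize(im[60:215,100:450],None,fx=2.2,fy=3.6,interpolation=cv2.INTER_CUBIC))
```

```text
(no output)
```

View pics/w5z.png

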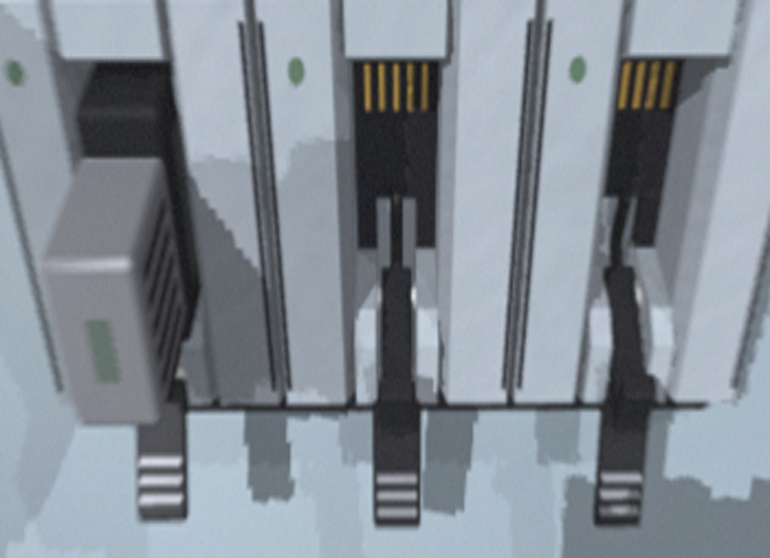

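Request:
{"method": "play_rows", "body": {
  "deltas": [
    [[-4,-41,5,-0.044,0,0,94],[-4,-42,4,-0.044,0,0,94],[-4,-41,1,-0.044,0,0,94],[-3,-42,0,-0.044,0,0,94],[-4,-42,-2,-0.044,0,0,94],[-4,-41,-3,-0.044,0,0,94],[-4,-41,-6,-0.044,0,0,94],[-3,-41,-8,-0.044,0,0,94],[-4,-41,-9,-0.044,0,0,94],[0,0,0,0,0,0,94]]
  ]
}}

```text
time_s: 5.2
ee_pos: [0.4475, 0.1745, 0.2419]
eef_rot: [-2.836, 1.569, 0.782]
force: [-0.5, -0.1, 0.5]
grip_width: 0.0943
```

Run:
```python
from h import *
c=cam('wrist','w6');np.savez('w6.npz',**{k:c[k] for k in('img','fx','fy','cx','cy','R','t')})
o=ctrl.get_obs();print(o['time_s'],pose()[0],o['qpos'].round(2),o['joint_vel'].round(3),o['grip_width'])
```

```text
5.25 [0.44800489 0.17256515 0.24159945] [0.29 0.11 1.66 0.   1.37 1.39] [-0.063  0.001  0.013 -0.009 -0.001 -0.017] 0.09396791193414654
```

View pics/w6.png

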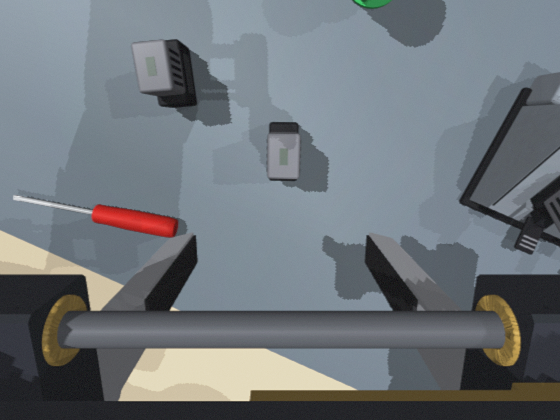

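Run:
```python
from h import *
c=dict(np.load('w6.npz')); im=c['img']; hsv=cv2.cvtColor(im,cv2.COLOR_RGB2HSV)
print(im[155,273],im[165,295],im[150,310],im[60,140],im[200,260])
m0=((im[:,:,0].astype(int)-im[:,:,2]>-10)&(im.max(2)>105)).astype(np.uint8)
for n,(x0,x1,y0,y1) in dict(B=(255,320,115,195),A=(120,185,30,105)).items():
    m=np.zeros_like(m0); m[y0:y1,x0:x1]=m0[y0:y1,x0:x1]
    m=cv2.morphologyEx(m,cv2.MORPH_CLOSE,np.ones((5,5)))
    k=max(cv2.findContours(m,0,2)[0],key=cv2.contourArea)
    w=np.array([onz(c,*p,.092)[:2]*1000 for p in cv2.convexHull(k)[:,0].astype(float)],np.float32)
    print(n,cv2.boundingRect(k),cv2.minAreaRect(w))
print('tool yaw of long axis', np.degrees(np.arctan2(*pose()[1].as_matrix()[[1,0],2])))
cv2.imwrite('pics/w6z.png',cv2.resize(im[20:200,110:330,::-1],None,fx=3.4,fy=3.3,interpolation=cv2.INTER_CUBIC))
```

```text
[147 149 158] [147 147 156] [ 90  97 103] [155 156 165] [135 148 158]
B (267, 134, 33, 45) ((480.00616455078125, 188.8905029296875), (41.981590270996094, 30.841087341308594), 27.28520393371582)
A (132, 40, 39, 52) ((497.71343994140625, 331.6983642578125), (41.680999755859375, 29.4404239654541), 32.927085876464844)
tool yaw of long axis -152.8284698348552
```

View pics/w6z.png

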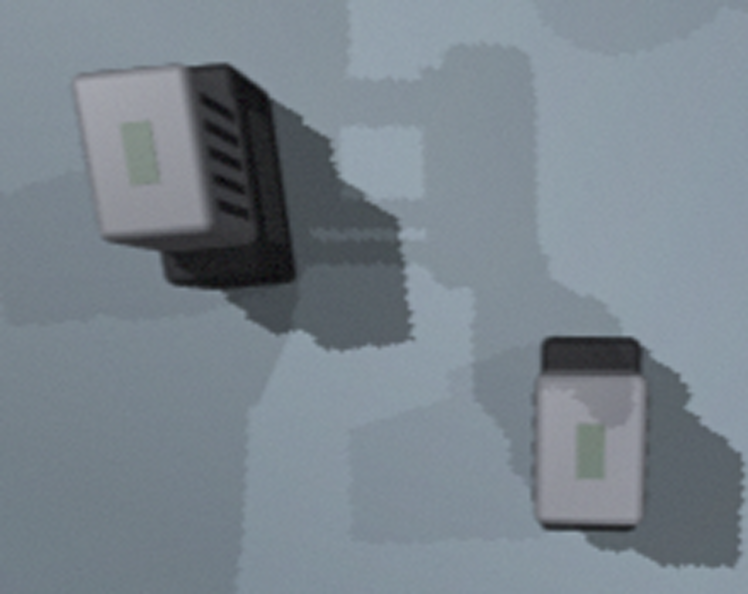

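Run:
```python
from h import *
l=np.radians(27.3); Q=toolR([0,0,-1],[np.sin(l),-np.cos(l),0])
s=plan([([.480,.1889,.10],Q)],94)
s=plan([([.480,.1889,.051],Q)],94,s,step=25)
```

```text
[[35,0,-9,-0.001,-0,-0,94],
[36,0,-9,-0,-0,-0,94],
[35,0,-9,-0.001,-0.001,-0,94],
[36,0,-9,-0,0,-0,94]]
end [0.4801 0.1891 0.0996] [-0. -0. -1.] [ 0.458 -0.889  0.   ]
[[24,0,0,-0,0,-0,94],
[25,0,0,-0,0,-0,94]]
end [0.4801 0.1891 0.0506] [-0. -0. -1.] [ 0.458 -0.889  0.   ]
```

Request:
{"method": "play_rows", "body": {
  "deltas": [
    [[35,0,-9,0,0,0,94],[36,0,-9,0,0,0,94],[35,0,-9,0,0,0,94],[32,0,-9,0,0,0,94],[0,0,0,0,0,0,94],[0,0,0,0,0,0,94]]
  ]
}}

```text
time_s: 5.85
ee_pos: [0.4807, 0.1865, 0.104]
eef_rot: [-0.011, 1.57, -2.683]
force: [0.8, 0.4, 1.3]
grip_width: 0.0939
```

Request:
{"method": "play_rows", "body": {
  "deltas": [
    [[18,-2,-0.5,0,0,0,94],[18,0,0,0,0,0,94],[17,0,0,0,0,0,94],[0,0,0,0,0,0,94],[0,0,0,0,0,0,30],[0,0,0,0,0,0,20],[0,0,0,0,0,0,20],[0,0,0,0,0,0,20],[0,0,0,0,0,0,20]]
  ],
  "grip_force": 50
}}

```text
time_s: 6.75
ee_pos: [0.4801, 0.1893, 0.0508]
eef_rot: [2.959, 1.57, 0.288]
force: [0.0, 0.6, -0.1]
grip_width: 0.0572
```

```bash
cat > wells.py <<'E'
from h import *
cx,cy=cyaw(.075); Z=np.array([0,0,1.])
EZ=-.5*cx+.8660254*Z
WM=np.array([.6128,-.1888,.0443]); WR=np.array([.6204,-.2905,.0443])
QI=toolR(-EZ,-cy); QD=toolR([0,0,-1],-cy)
E
python3 - <<'E'
from wells import *
c=cam('wrist','w7')
o=ctrl.get_obs();p,r=pose();print(o['time_s'],p,o['grip_width'],o['force'],r.as_matrix()[:,:2].T.round(3))
l=np.array([p[0],p[1],.16])
s=plan([(l,r),([.50,-.10,.28],QI),(WR+EZ*.16,QI)],20,step=42,ang=.12)
E
```

```text
6.8 [0.48002983 0.18928857 0.05063356] 0.053013108578260026 [-0.30743243 -0.46657929  0.67138459] [[ 0.     0.    -1.   ]
 [ 0.454 -0.891  0.   ]]
[[-36,0,-0,0,0,0,20],
[-37,0,-0,0,0,0,20],
[-36,0,-0,0,0,0,20],
[-15,33,14,0.048,0.065,0.013,20],
[-15,35,12,0.049,0.064,0.013,20],
[-16,34,9,0.048,0.065,0.013,20],
[-16,36,6,0.048,0.064,0.013,20],
[-15,36,3,0.049,0.065,0.013,20],
[-15,36,1,0.048,0.064,0.013,20],
[-15,36,-2,0.048,0.065,0.013,20]]
[[-14,37,-5,0.049,0.064,0.013,20],
[16,33,4,-0,0,-0,20],
[16,33,5,-0,0,-0,20],
[16,33,4,-0,0,-0,20],
[17,33,5,-0,0,-0,20],
[16,33,4,-0,0,-0,20],
[16,34,4,-0,0,-0,20]]
end [ 0.5409 -0.2969  0.183 ] [ 0.498  0.037 -0.866] [ 0.075 -0.997  0.   ]
```

View pics/w7.png

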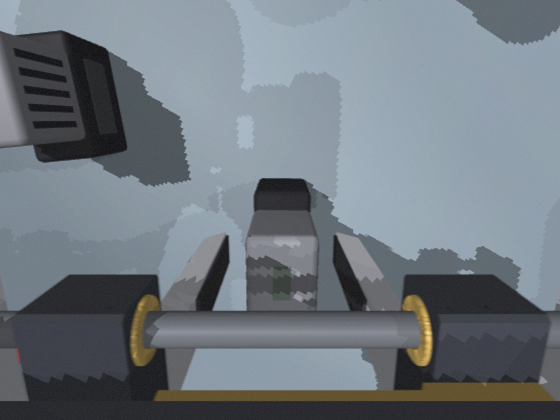

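Request:
{"method": "play_rows", "body": {
  "deltas": [
    [[0,0,0,0,0,0,20],[0,0,0,0,0,0,20],[0,0,0,0,0,0,20],[0,0,0,0,0,0,20],[0,0,0,0,0,0,20],[-10,0,0,0,0,0,20],[-30,0,0,0,0,0,20],[-35,0,0,0,0,0,20],[-34,0,0,0,0,0,20]]
  ]
}}

```text
time_s: 7.7
ee_pos: [0.4796, 0.1892, 0.1612]
eef_rot: [-0.224, 1.57, -2.895]
force: [1.4, -0.6, -3.6]
grip_width: 0.0316
```

Request:
{"method": "play_rows", "body": {
  "deltas": [
    [[-15,33,14,0.048,0.065,0.013,20],[-15,35,12,0.049,0.064,0.013,20],[-16,34,9,0.048,0.065,0.013,20],[-16,36,6,0.048,0.064,0.013,20],[-15,36,3,0.049,0.065,0.013,20],[-15,36,1,0.048,0.064,0.013,20],[-15,36,-2,0.048,0.065,0.013,20],[-14,37,-5,0.049,0.064,0.013,20]]
  ]
}}

```text
time_s: 8.5
ee_pos: [0.4996, -0.1017, 0.2811]
eef_rot: [3.141, 1.045, 0.072]
force: [0.3, -0.4, -3.9]
grip_width: 0.0319
```

Request:
{"method": "play_rows", "body": {
  "deltas": [
    [[16,33,4,0,0,0,20],[16,33,5,0,0,0,20],[16,33,4,0,0,0,20],[17,33,5,0,0,0,20],[16,33,4,0,0,0,20],[16,34,4,0,0,0,20],[0,0,0,0,0,0,20],[0,0,0,0,0,0,20]]
  ]
}}

```text
time_s: 9.3
ee_pos: [0.5405, -0.2969, 0.1825]
eef_rot: [-3.14, 1.049, 0.076]
force: [1.3, 0.9, -2.3]
grip_width: 0.0317
```

Run:
```python
from wells import *
c=cam('wrist','w8'); s=cam('scene','s8')
o=ctrl.get_obs();p,r=pose();print(o['time_s'],p,o['grip_width'],o['force'],r.as_matrix()[:,:2].T.round(3))
print('err mm',r.inv().apply(WR+EZ*.16-p)*1000,(r.inv()*QI).as_rotvec())
cv2.imwrite('pics/s8z.png',cv2.resize(s['img'][190:385,120:335,::-1],None,fx=3,fy=3,interpolation=cv2.INTER_CUBIC))
```

```text
9.4 [ 0.54089222 -0.29621288  0.18358868] 0.03158462879321274 [-0.4858074   0.29407016 -2.54703237] [[ 0.498  0.037 -0.866]
 [ 0.075 -0.997  0.001]]
err mm [0.48387766 0.26017191 0.61150777] [ 0.00060187  0.00017047 -0.00028118]
```

View pics/w8.png

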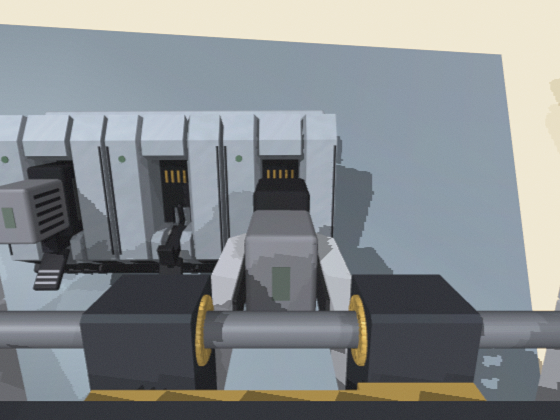

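View pics/s8z.png

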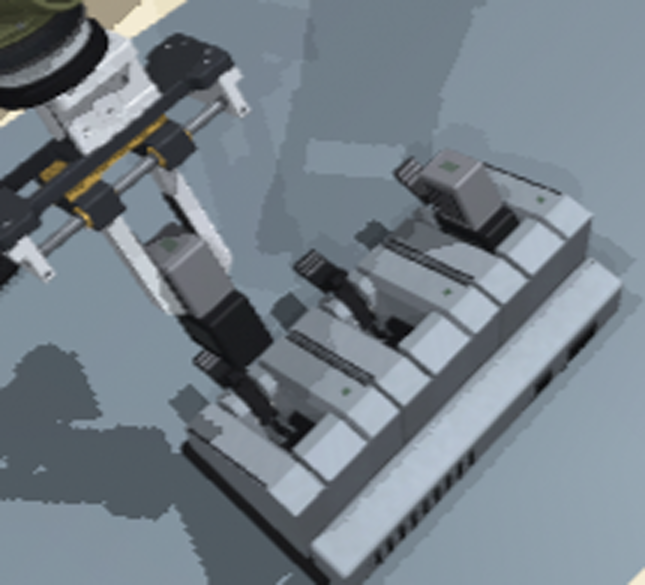

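Run:
```python
from wells import *
c=cam('wrist'); p,r=pose()
for q in [(-41,16,-22),(-41,-16,-22),(5,16,-32),(5,-16,-32),(-41,0,0)]: print(q,proj(c,p+r.apply(np.array(q)/1e3)).round(1))
ex=np.cross(cy,EZ)
for n,W in (('R',WR),('M',WM)):
  for q in [(39,23,40),(39,-23,40),(-39,23,40),(55,0,40),(-58,0,40)]: print(n,q,proj(c,W+(ex*q[0]+cy*q[1]+EZ*q[2])/1e3).round(1))
im=c['img'][100:280,140:345,::-1]; cv2.imwrite('pics/w9z.png',cv2.resize(im,None,fx=3.3,fy=3.3,interpolation=cv2.INTER_CUBIC))
```

```text
(-41, 16, -22) [317.2 234.5]
(-41, -16, -22) [242.1 234.6]
(5, 16, -32) [309.1 189.9]
(5, -16, -32) [250.9 189.9]
(-41, 0, 0) [279.8 281.8]
R (39, 23, 40) [254.5 156.4]
R (39, -23, 40) [307.2 156.4]
R (-39, 23, 40) [256.1 240.8]
R (55, 0, 40) [280.9 137.8]
R (-58, 0, 40) [280.9 259.8]
M (39, 23, 40) [137.8 156.4]
M (39, -23, 40) [190.5 156.4]
M (-39, 23, 40) [146.4 240.7]
M (55, 0, 40) [162.6 137.8]
M (-58, 0, 40) [172.7 259.8]
```

View pics/w9z.png

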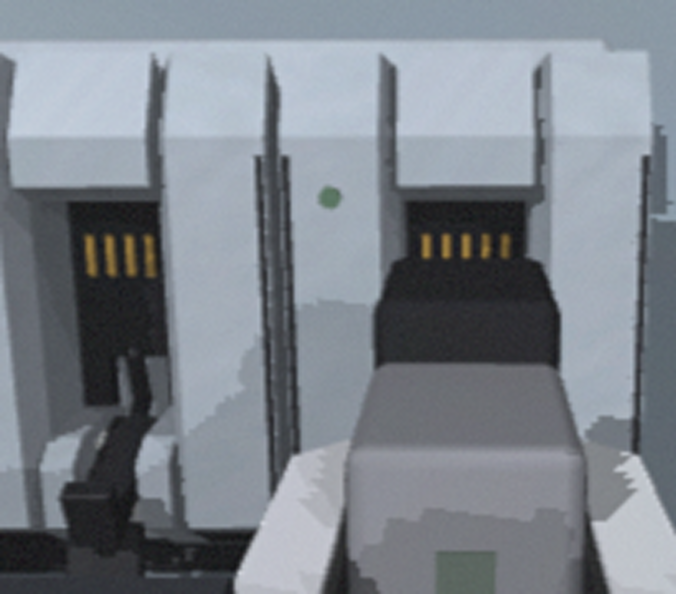

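Request:
{"method": "play_rows", "body": {
  "deltas": [
    [[20,0,0,0,0,0,20],[20,0,0,0,0,0,20],[15,0,0,0,0,0,20],[10,0,0,0,0,0,20],[10,0,0,0,0,0,20],[10,0,0,0,0,0,20],[0,0,0,0,0,0,20]]
  ]
}}

```text
time_s: 10.15
ee_pos: [0.5833, -0.2934, 0.108]
eef_rot: [-3.14, 1.049, 0.076]
force: [-0.9, 0.6, -1.9]
grip_width: 0.0318
```

Run:
```python
from wells import *
o=ctrl.get_obs();p,r=pose();print(o['time_s'],o['grip_width'],'force tool',r.inv().apply(o['force']))
ex=np.cross(cy,EZ);d=p-WR;print('well coords mm',ex@d*1e3,cy@d*1e3,EZ@d*1e3,o['moment'])
```

```text
10.15 0.031751308821205984 force tool [ 1.24631292 -0.6187041   1.6840613 ]
well coords mm -0.37697639547566025 -0.07573608004196727 73.76154411798632 [ 0.01500467  0.61448703 -0.00067309]
```

Inside the mouth with no contact force. Pushing home.

Request:
{"method": "play_rows", "body": {
  "deltas": [
    [[8,0,0,0,0,0,20],[6,0,0,0,0,0,20],[4,0,0,0,0,0,20],[3,0,0,0,0,0,20],[2,0,0,0,0,0,20],[1,0,0,0,0,0,20],[0,0,0,0,0,0,20]]
  ]
}}

```text
time_s: 10.85
ee_pos: [0.5953, -0.2929, 0.0883]
eef_rot: [3.141, 1.048, 0.074]
force: [0.4, 0.9, -3.5]
grip_width: 0.0315
```

```bash
cat > chk.py <<'E'
from wells import *
import sys
W={'R':WR,'M':WM}[sys.argv[1]]
c=cam('wrist',sys.argv[2])
o=ctrl.get_obs();p,r=pose();print(o['time_s'],o['grip_width'],'force tool',r.inv().apply(o['force']))
ex=np.cross(cy,EZ);d=p-W;print('well coords mm',ex@d*1e3,cy@d*1e3,EZ@d*1e3,o['moment'])
E
python3 chk.py R w10
```

```text
10.9 0.032131678915669794 force tool [1.56879961 0.00585285 1.08737347]
well coords mm 0.2233162596295135 -0.5165702464079575 50.85074761991455 [-0.03184027  0.53713964  0.00170163]
```

View pics/w10.png

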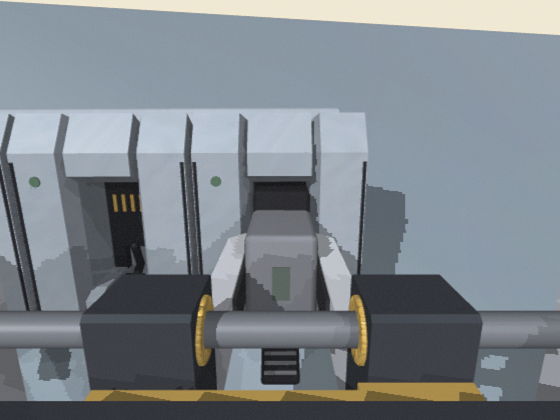

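Request:
{"method": "play_rows", "body": {
  "deltas": [
    [[1.5,0,0,0,0,0,20],[1.5,0,0,0,0,0,20],[0,0,0,0,0,0,20]]
  ]
}}

```text
time_s: 11.2
ee_pos: [0.5962, -0.2932, 0.0876]
eef_rot: [3.141, 1.047, 0.074]
force: [-25.3, 3.1, 20.8]
grip_width: 0.0317
```

```bash
python3 chk.py R w11
python3 - <<'E'
from h import *
s=cam('scene','s11')
cv2.imwrite('pics/s11z.png',cv2.resize(s['img'][190:385,120:335,::-1],None,fx=3,fy=3,interpolation=cv2.INTER_CUBIC))
E
```

```text
11.25 0.03169414346975372 force tool [-30.28527317  -6.03129532  11.06221312]
well coords mm 0.5860710018898776 -0.865083945607963 49.66512082678927 [1.2206272  2.3067559  0.67017491]
```

View pics/s11z.png

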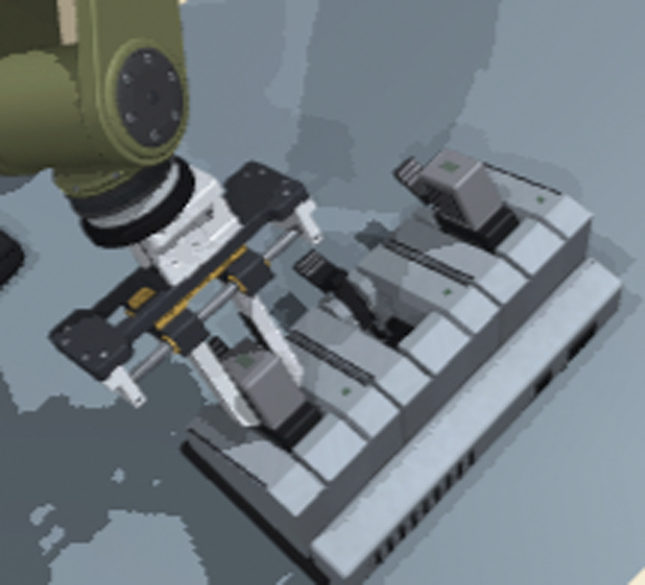

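View pics/w11.png

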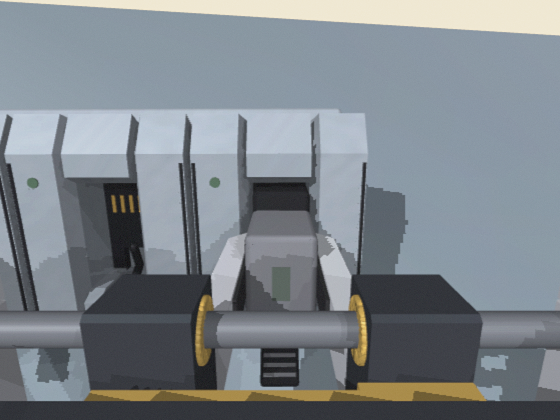

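About 30 N of resistance: the foot is on the floor and the pack looks home. I'll relieve the push, release, back out along the axis and look.

Request:
{"method": "play_rows", "body": {
  "deltas": [
    [[-2.5,0,0,0,0,0,31],[0,0,0,0,0,0,60],[0,0,0,0,0,0,60],[0,0,0,0,0,0,60],[-20,0,0,0,0,0,60],[-40,0,0,0,0,0,60],[-45,0,0,0,0,0,94],[-45,0,0,0,0,0,94]]
  ]
}}

```text
time_s: 12.1
ee_pos: [0.5198, -0.2982, 0.219]
eef_rot: [3.142, 1.048, 0.075]
force: [-0.4, 0.2, 0.5]
grip_width: 0.0728
```

Run:
```python
from wells import *
c=cam('wrist','w12'); s=cam('scene')
cv2.imwrite('pics/s12z.png',cv2.resize(s['img'][190:385,120:335,::-1],None,fx=3,fy=3,interpolation=cv2.INTER_CUBIC))
cv2.imwrite('pics/w12z.png',cv2.resize(c['img'][60:300,100:370,::-1],None,fx=2.6,fy=2.4,interpolation=cv2.INTER_CUBIC))
o=ctrl.get_obs();p,r=pose();print(o['time_s'],p,o['qpos'].round(2),o['grip_width'])
ex=np.cross(cy,EZ)
for q in [(22,16,92),(22,-16,92),(-22,16,92),(-22,-16,92)]: print(proj(c,WR+(ex*q[0]+cy*q[1]+EZ*q[2])/1e3).round(1),proj(s,WR+(ex*q[0]+cy*q[1]+EZ*q[2])/1e3).round(1))
l=np.radians(33.2); Q=toolR([0,0,-1],[np.sin(l),-np.cos(l),0])
plan([([.47,.12,.30],Q),([.475,.30,.24],Q)],94,step=46,ang=.12)
```

```text
12.2 [ 0.52053573 -0.29991895  0.22379463] [-0.75  0.19  1.7   0.48  0.92  0.52] 0.08073908891310393
[261.6 176.9] [213.  307.3]
[299.1 176.9] [201.2 318.4]
[262.4 226.1] [201.3 300. ]
[298.5 226.1] [189.7 310.6]
[[-8,-42,-2,-0.049,-0.052,-0.014,94],
[-7,-42,-4,-0.05,-0.051,-0.014,94],
[-7,-42,-6,-0.049,-0.052,-0.014,94],
[-7,-42,-7,-0.049,-0.051,-0.014,94],
[-7,-42,-9,-0.049,-0.052,-0.014,94],
[-6,-41,-11,-0.05,-0.051,-0.014,94],
[-7,-40,-13,-0.049,-0.052,-0.014,94],
[-7,-40,-14,-0.049,-0.052,-0.014,94],
[-6,-40,-16,-0.049,-0.051,-0.014,94],
[-8,-38,-17,-0.05,-0.052,-0.014,94]]
[[12,-30,-21,0,0,0,94],
[12,-29,-20,0,0,0,94],
[12,-30,-21,0,0,0,94],
[12,-30,-20,0,0,0,94],
[12,-29,-21,0,0,0,94]]
end [0.4755 0.3    0.2404] [-0. -0. -1.] [ 0.548 -0.837 -0.   ]
```

View pics/w12z.png

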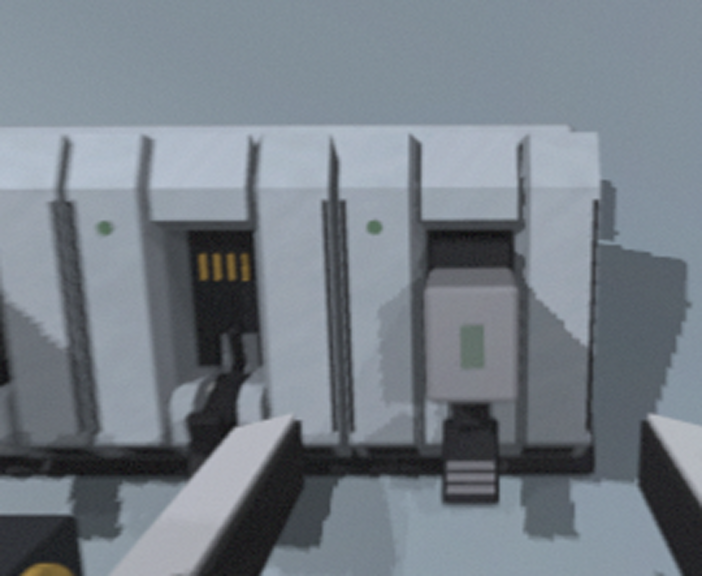

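View pics/s12z.png

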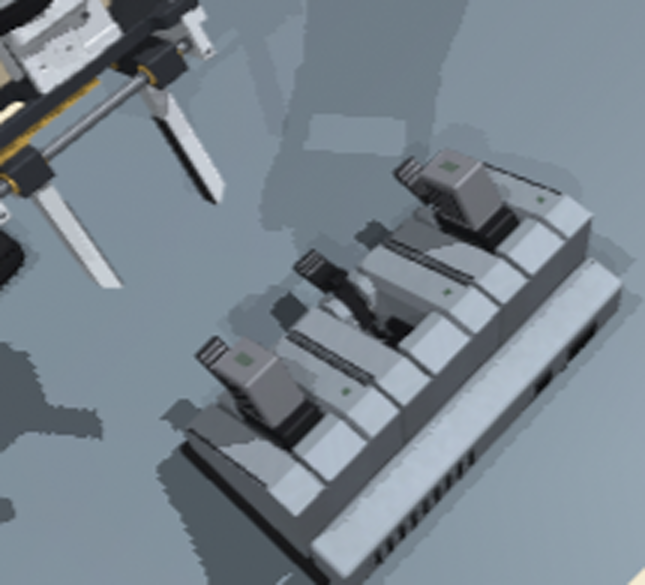

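The first pack is home: its top face in the wrist view is x 264–298, y 180–227, as predicted. Its tab is raised exactly like pack 3's, so the latch is shut. Going for the second pack.

Request:
{"method": "play_rows", "body": {
  "deltas": [
    [[-8,-42,-2,-0.049,-0.052,-0.014,94],[-7,-42,-4,-0.05,-0.051,-0.014,94],[-7,-42,-6,-0.049,-0.052,-0.014,94],[-7,-42,-7,-0.049,-0.051,-0.014,94],[-7,-42,-9,-0.049,-0.052,-0.014,94],[-6,-41,-11,-0.05,-0.051,-0.014,94],[-7,-40,-13,-0.049,-0.052,-0.014,94],[-7,-40,-14,-0.049,-0.052,-0.014,94],[-6,-40,-16,-0.049,-0.051,-0.014,94],[-8,-38,-17,-0.05,-0.052,-0.014,94]]
  ]
}}

```text
time_s: 13.2
ee_pos: [0.4701, 0.1228, 0.297]
eef_rot: [-1.076, 1.561, 2.649]
force: [0.6, -1.1, -0.4]
grip_width: 0.094
```

Request:
{"method": "play_rows", "body": {
  "deltas": [
    [[12,-30,-21,0,0,0,94],[12,-29,-20,0,0,0,94],[12,-30,-21,0,0,0,94],[12,-30,-20,0,0,0,94],[12,-29,-21,0,0,0,94],[0,0,0,0,0,0,94],[0,0,0,0,0,0,94]]
  ]
}}

```text
time_s: 13.9
ee_pos: [0.4747, 0.3018, 0.2372]
eef_rot: [-1.144, 1.562, 2.581]
force: [0.2, -0.9, 0.3]
grip_width: 0.094
```

Run:
```python
from h import *
c=cam('wrist','w13'); im=c['img']
m=((im[:,:,0].astype(int)-im[:,:,2]>-10)&(im.max(2)>105)).astype(np.uint8)
u,v=proj(c,[.4977,.3317,.092]); print(u,v)
k=np.zeros_like(m);u,v=int(u),int(v);k[v-38:v+38,u-32:u+32]=m[v-38:v+38,u-32:u+32]
k=cv2.morphologyEx(k,cv2.MORPH_CLOSE,np.ones((7,7)))
k=max(cv2.findContours(k,0,2)[0],key=cv2.contourArea)
w=np.array([onz(c,*p,.092)[:2]*1000 for p in cv2.convexHull(k)[:,0].astype(float)],np.float32)
print(cv2.boundingRect(k),cv2.minAreaRect(w))
p,r=pose();print(ctrl.get_obs()['time_s'],p,r.as_matrix()[:,:2].T.round(3),ctrl.get_obs()['grip_width'])
```

```text
269.0678001489875 155.88914486145458
(252, 133, 33, 46) ((497.17999267578125, 332.54925537109375), (42.33030700683594, 30.190086364746094), 33.51133346557617)
13.95 [0.47496108 0.30122205 0.23780671] [[-0.007  0.005 -1.   ]
 [ 0.549 -0.835 -0.008]] 0.09417305396343628
```

View pics/w13.png

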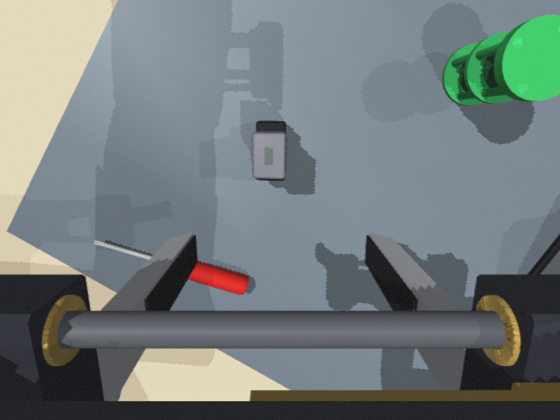

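Run:
```python
from h import *
l=np.radians(33.4); Q=toolR([0,0,-1],[np.sin(l),-np.cos(l),0])
print((pose()[1].inv()*Q).as_rotvec())
s=plan([([.4972,.3325,.10],Q)],94)
```

```text
[-0.0011748   0.00283862  0.0083172 ]
[[34,-3,-9,-0,0.001,0.002,94],
[35,-3,-9,-0.001,0,0.002,94],
[34,-4,-9,0,0.001,0.002,94],
[35,-3,-9,-0,0.001,0.002,94]]
end [0.4973 0.3323 0.0998] [-0.  0. -1.] [ 0.55  -0.835 -0.   ]
```

Request:
{"method": "play_rows", "body": {
  "deltas": [
    [[34,-3,-9,0,0.001,0.002,94],[35,-3,-9,0,0,0.002,94],[34,-4,-9,0,0.001,0.002,94],[35,-3,-9,0,0.001,0.002,70],[0,0,0,0,0,0,70],[0,0,0,0,0,0,70]]
  ]
}}

```text
time_s: 14.55
ee_pos: [0.4978, 0.3318, 0.1013]
eef_rot: [-2.871, 1.57, 0.851]
force: [0.1, 0.1, 0.6]
grip_width: 0.0735
```

Run:
```python
from h import *
p,r=pose(); print(ctrl.get_obs()['time_s'],p,r.inv().apply(np.array([.4972,.3325,.051])-p)*1000,r.as_matrix()[:,0].round(4))
```

```text
14.55 [0.49780431 0.33183244 0.10133339] [50.33346811 -0.87540774  0.1905269 ] [ 7.e-04  8.e-04 -1.e+00]
```

Request:
{"method": "play_rows", "body": {
  "deltas": [
    [[18,-1,0,0,0,0,70],[18,0,0,0,0,0,70],[14,0,0,0,0,0,60],[0,0,0,0,0,0,20],[0,0,0,0,0,0,20],[0,0,0,0,0,0,20],[0,0,0,0,0,0,20],[0,0,0,0,0,0,20],[0,0,0,0,0,0,20],[0,0,0,0,0,0,20]]
  ]
}}

```text
time_s: 15.55
ee_pos: [0.4972, 0.3335, 0.0511]
eef_rot: [-3.076, 1.569, 0.647]
force: [-0.7, -1.0, 7.0]
grip_width: 0.032
```

Run:
```python
from wells import *
c=cam('wrist','w14')
o=ctrl.get_obs();p,r=pose();print(o['time_s'],p,o['grip_width'],o['force'])
s=plan([([p[0],p[1],.16],r),([.50,-.03,.29],QI),(WM+EZ*.16,QI)],20,step=44,ang=.12)
```

```text
15.6 [0.49726256 0.33348273 0.05109124] 0.03174316592919501 [-0.72634909 -1.29536058  6.69756839]
[[-36,-0,-0,0,0,0,20],
[-37,-0,-0,0,0,0,20],
[-36,-0,-0,0,0,0,20],
[-14,34,22,0.055,0.057,0.015,20],
[-16,35,19,0.055,0.056,0.015,20],
[-15,37,16,0.055,0.057,0.014,20],
[-16,37,14,0.055,0.057,0.015,20],
[-16,39,10,0.055,0.057,0.015,20],
[-16,39,7,0.055,0.056,0.015,20],
[-16,39,5,0.055,0.057,0.014,20]]
[[-15,40,1,0.054,0.057,0.015,20],
[-15,41,-2,0.055,0.056,0.015,20],
[21,33,7,0,0,0,20],
[20,34,7,0,0,0,20],
[21,33,7,0,0,0,20],
[21,33,8,0,0,0,20],
[20,33,7,0,0,0,20]]
end [ 0.5325 -0.1944  0.1831] [ 0.498  0.037 -0.866] [ 0.075 -0.997  0.   ]
```

View pics/w14.png

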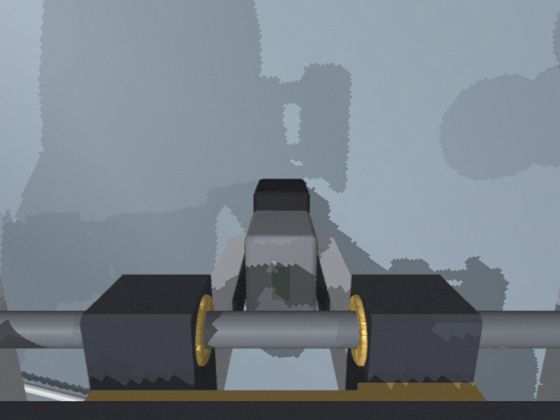

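Request:
{"method": "play_rows", "body": {
  "deltas": [
    [[-15,0,0,0,0,0,20],[-30,0,0,0,0,0,20],[-33,0,0,0,0,0,20],[-31,0,0,0,0,0,20],[-14,34,22,0.055,0.057,0.015,20],[-16,35,19,0.055,0.056,0.015,20],[-15,37,16,0.055,0.057,0.014,20],[-16,37,14,0.055,0.057,0.015,20],[-16,39,10,0.055,0.057,0.015,20],[-16,39,7,0.055,0.056,0.015,20]]
  ]
}}

```text
time_s: 16.6
ee_pos: [0.4986, 0.0893, 0.2474]
eef_rot: [3.054, 1.218, 0.158]
force: [1.0, 0.2, -2.0]
grip_width: 0.0319
```

Request:
{"method": "play_rows", "body": {
  "deltas": [
    [[-16,39,5,0.055,0.057,0.014,20],[-15,40,1,0.054,0.057,0.015,20],[-15,41,-2,0.055,0.056,0.015,20],[21,33,7,0,0,0,20],[20,34,7,0,0,0,20],[21,33,7,0,0,0,20],[21,33,8,0,0,0,20],[20,33,7,0,0,0,20],[0,0,0,0,0,0,20],[0,0,0,0,0,0,20]]
  ]
}}

```text
time_s: 17.6
ee_pos: [0.5319, -0.1946, 0.1825]
eef_rot: [-3.141, 1.05, 0.075]
force: [0.2, 0.4, -1.9]
grip_width: 0.0316
```

Run:
```python
from wells import *
c=cam('wrist','w15')
o=ctrl.get_obs();p,r=pose();print(o['time_s'],p,o['grip_width'],o['force'])
print('err mm',r.inv().apply(WM+EZ*.16-p)*1000,(r.inv()*QI).as_rotvec())
for q in [(-41,16,-22),(-41,-16,-22),(5,16,-32),(5,-16,-32)]: print(q,proj(c,p+r.apply(np.array(q)/1e3)).round(1))
ex=np.cross(cy,EZ)
for q in [(39,23,40),(39,-23,40)]: print(q,proj(c,WM+(ex*q[0]+cy*q[1]+EZ*q[2])/1e3).round(1))
im=c['img'][100:280,180:385,::-1]; cv2.imwrite('pics/w15z.png',cv2.resize(im,None,fx=3.3,fy=3.3,interpolation=cv2.INTER_CUBIC))
```

```text
17.65 [ 0.53217205 -0.19409602  0.18318442] 0.03167251914304951 [ 0.40832484 -0.35053589 -2.64724974]
err mm [ 0.67595961  0.76056218 -0.53131075] [ 0.00079745  0.00133788 -0.00023629]
(-41, 16, -22) [316.2 234. ]
(-41, -16, -22) [240.9 234.1]
(5, 16, -32) [308.3 189.3]
(5, -16, -32) [250.  189.4]
(39, 23, 40) [254.4 154.2]
(39, -23, 40) [307.2 154.1]
```

View pics/w15z.png

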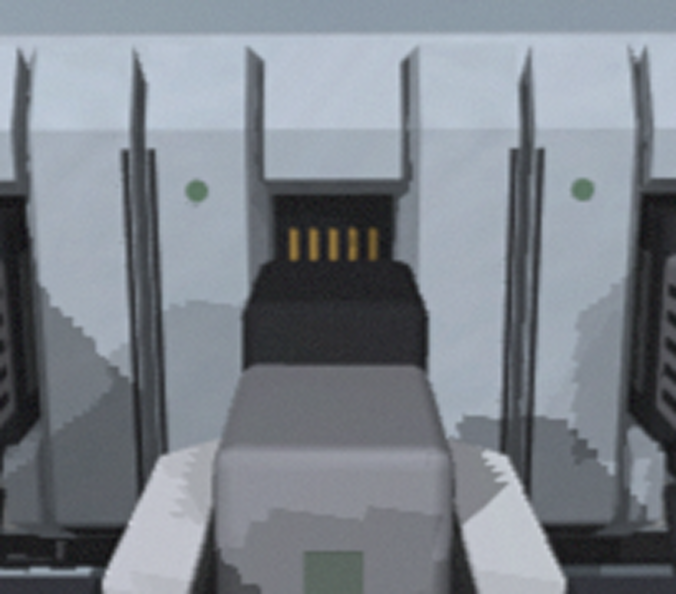

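Request:
{"method": "play_rows", "body": {
  "deltas": [
    [[20,0.5,0,0,0,0,20],[20,0,0,0,0,0,20],[15,0,0,0,0,0,20],[10,0,0,0,0,0,20],[10,0,0,0,0,0,20],[10,0,0,0,0,0,20],[0,0,0,0,0,0,20]]
  ]
}}

```text
time_s: 18.35
ee_pos: [0.5748, -0.1915, 0.1081]
eef_rot: [3.141, 1.049, 0.075]
force: [0.2, 0.4, -2.6]
grip_width: 0.032
```

```bash
python3 chk.py M w16
```

```text
18.4 0.03168890052943282 force tool [ 2.29430843 -0.95575149  1.06446784]
well coords mm -0.9565462322862275 0.04536577652045895 74.85305103367132 [-0.02822314  0.49904923 -0.0088048 ]
```

Request:
{"method": "play_rows", "body": {
  "deltas": [
    [[8,0,-0.5,0,0,0,20],[6,0,0,0,0,0,20],[4,0,0,0,0,0,20],[3,0,0,0,0,0,20],[2,0,0,0,0,0,20],[1.5,0,0,0,0,0,20],[1.5,0,0,0,0,0,20],[1,0,0,0,0,0,20],[0,0,0,0,0,0,20]]
  ]
}}

```text
time_s: 19.3
ee_pos: [0.5874, -0.1913, 0.0878]
eef_rot: [3.14, 1.048, 0.074]
force: [-44.4, 2.8, 37.7]
grip_width: 0.0316
```

```bash
python3 chk.py M w17
```

```text
19.35 0.031887735020732944 force tool [-54.96030887  -4.62994615  19.75840417]
well coords mm -0.28194679169053427 -0.579624114077496 50.44269255545034 [0.95564419 3.74348055 0.48386618]
```

View pics/w17.png

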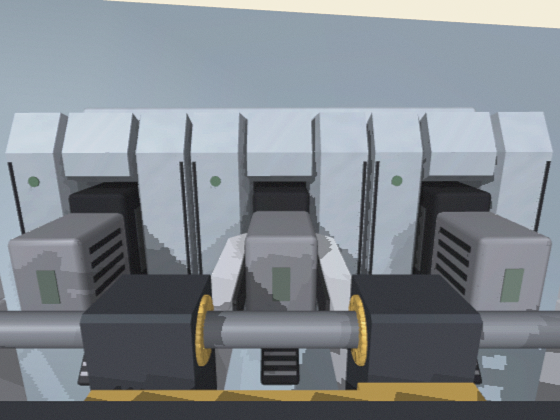

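About 55 N of resistance: it is on the floor and level with its neighbours. Relieving, releasing and backing out.

Request:
{"method": "play_rows", "body": {
  "deltas": [
    [[-2.5,0,0,0,0,0,31],[0,0,0,0,0,0,60],[0,0,0,0,0,0,60],[0,0,0,0,0,0,60],[-20,0,0,0,0,0,60],[-40,0,0,0,0,0,60],[-45,0,0,0,0,0,60],[-45,0,0,0,0,0,60],[-30,0,0,0,0,0,60],[0,0,0,0,0,0,60]]
  ]
}}

```text
time_s: 20.35
ee_pos: [0.4977, -0.1984, 0.2479]
eef_rot: [3.132, 1.044, 0.066]
force: [-0.7, 0.8, -0.2]
grip_width: 0.06
```

Run:
```python
from wells import *
c=cam('wrist','w18'); s=cam('scene'); t=cam('top','t18')
cv2.imwrite('pics/s18z.png',cv2.resize(s['img'][190:385,120:335,::-1],None,fx=3,fy=3,interpolation=cv2.INTER_CUBIC))
cv2.imwrite('pics/w18z.png',cv2.resize(c['img'][70:300,90:470,::-1],None,fx=2.1,fy=2.4,interpolation=cv2.INTER_CUBIC))
o=ctrl.get_obs();print(o['time_s'],pose()[0],o['force'],o['grip_width'])
ex=np.cross(cy,EZ)
for W in (WM,WR,WM+.102*cy): print([tuple(proj(c,W+(ex*a+cy*b+EZ*92)/1e3).round(0)) for a,b in((22,16),(22,-16),(-22,16),(-22,-16))])
```

```text
20.5 [ 0.49771038 -0.19739281  0.24285174] [ 0.41763443 -0.26312612 -0.29691931] 0.06002278070330579
[(np.float64(262.0), np.float64(174.0)), (np.float64(296.0), np.float64(174.0)), (np.float64(263.0), np.float64(218.0)), (np.float64(295.0), np.float64(218.0))]
[(np.float64(370.0), np.float64(174.0)), (np.float64(403.0), np.float64(174.0)), (np.float64(367.0), np.float64(218.0)), (np.float64(399.0), np.float64(218.0))]
[(np.float64(154.0), np.float64(174.0)), (np.float64(188.0), np.float64(174.0)), (np.float64(158.0), np.float64(218.0)), (np.float64(191.0), np.float64(218.0))]
```

View pics/w18z.png

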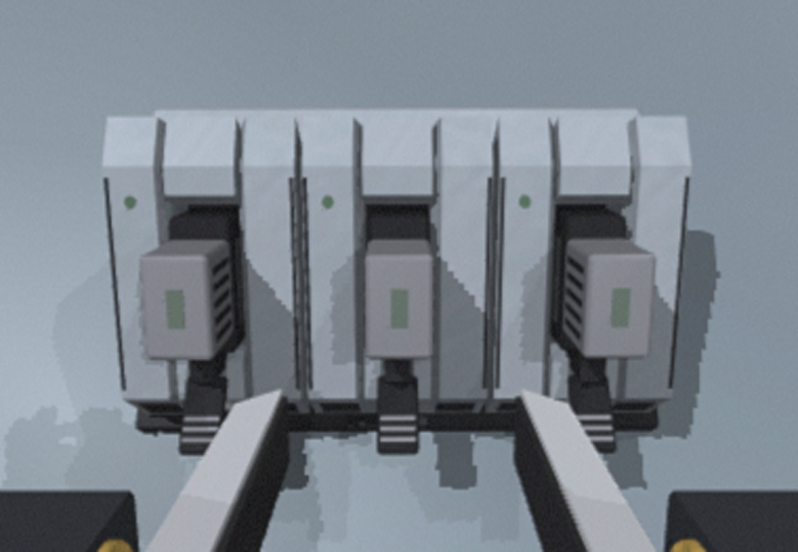

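View pics/s18z.png

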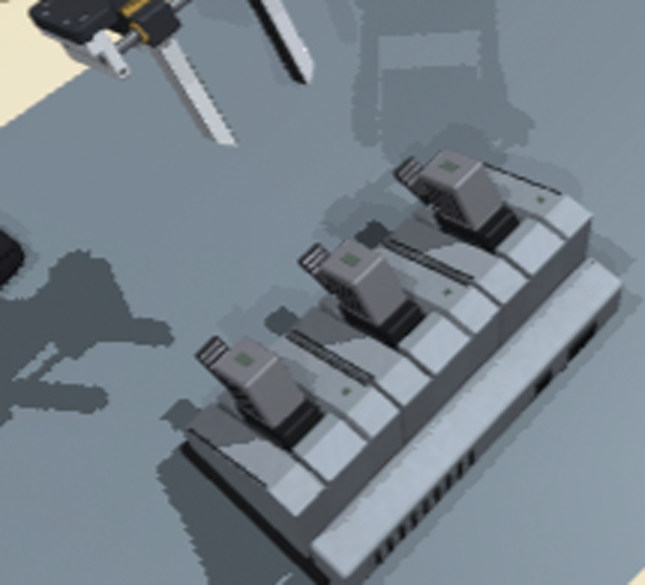

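View pics/t18.png

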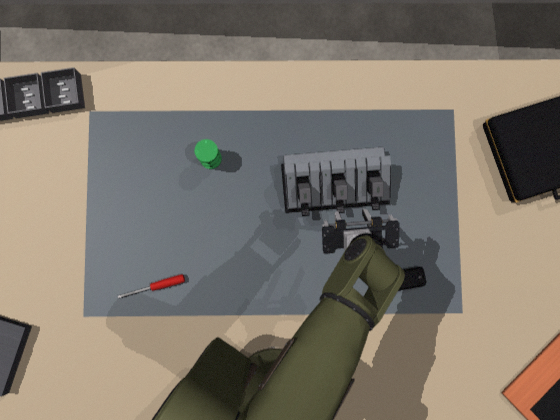

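All three packs look the same. Their tops are level (zoomed wrist y about 253–357), all three tabs are raised to the same line (y about 380–450), and the bystanders are where they started.

Run:
```python
from station import hand_in
print(hand_in())
```

```text
the job is handed in; nothing more can be done
None
```

Both loose packs are in the charger's two empty bays and the job is handed in, at about 20.5 s of the 67 s allowed. No verdict is reported.

**What I did:** I pressed both empty bays' thumb latches open with closed fingertips. I then gripped each pack on its grey part, tilted it 30°, slid it in along the well's line and pushed it home.

**Last checks:**
- **Fit:** Each pack stopped hard on the well floor, at about 30 N for the first pack and 55 N for the second. Both wrist forces were well under the 120 N limit. The fingertips ended within about 1.5 mm of the expected home depth, about 1 mm off the axis.
- **Latches:** In the last wrist and scene pictures, all three packs stand the same way with their latch tabs raised alike. I judged the latches shut from this comparison with pack 3, since the latch angles can't be read.
- **Surroundings:** The green stack and the screwdriver were where they started. The mouse was partly hidden by the arm in the last top view, but the visible part had not moved. The gripper was clear of everything.

**What disagreed:** Early estimates of the well position along the slope differed by up to 3.5 mm depending on which feature I used. I settled on the face edges and well mouth, and both packs went in without catching.

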